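Hold the oblong punch over its die

ROBOT

A 6-joint arm with a two-finger parallel gripper is mounted at the origin on the work surface. World frame = base frame: x ahead of the robot, y to its left, z up, the work surface at z = 0. Lengths are in m, angles in rad, forces in N, time in s.
With the tool pointing down it reaches from about 0.375 to 0.975 m from the base axis. Payload 3.8 kg.
Tool frame: the origin (TCP) lies midway between the tips of the shut fingers; the grasp point (between the pads) lies 19 mm behind it; z points along the fingers, y is the line along which they close (so a half turn about z gives the same grasp; the last joint's range is limited). The gripper opens to 85 mm and grips with 20 to 120 N. Pads are 22 mm wide; open, the fingers measure 114 mm over their backs; the gripper's body (76 mm by 85 mm) begins 54 mm behind the grasp point. The pads swing forward as they close: fully open they stand 13 mm farther back than shut.
Start: joints at [-1.237, 0.264, 1.604, -0, 1.274, -0.037], TCP at [0.245, -0.629, 0.231] pointing down, gripper open.
Joint ranges: [-2.63, 2.63], [-0.94, 2.18], [0.31, 2.57], [-1.31, 4.45], [0, 2.66], [-2.55, 2.55]. Speed limits (rad/s): [2.57, 2.57, 3.14, 3.14, 3.14, 3.14].

INTERFACE

Orientations are given as a rotation vector (axis times angle).
In Python, from workcell import status, read_camera, workorder, masks_of gives the robot as it stands.
- The arm moves only by the tool drive_tool, never from a script. Its argument "rows" is a list of rows, each a list of 7 numbers: the turn, a rotation vector about the tool's x, y, z in degrees, then the shift along the tool's x, y, z in m, then the opening, from 0 (shut) to 1 (fully open). In form: [[ax, ay, az, tx, ty, tz, claw], ...]. A call has 1 to 8 rows; each row shifts and turns the commanded pose from where the row before left it, along the tool's axes as they then stand; what a row does not reach is not made up. A row lasts 1/12 s, in which the tool goes at most 41.7 mm and 7.16 degrees, less where a joint would pass 70% of its speed; a pose out of reach is approached as far as the arm can. A call is refused whole if a number of a shift passes 0.0417 or a number of a turn 7.16, either way. A call with a gripper value outside its range is refused whole. The fingers move at their own pace and stop on an object; "force" is the grip in N (left out, the last holds). Time passes only in rows, so rows that do not move let the fingers close. It gives the time, the measured TCP pose, the force, the opening and the grip force at its end, in the units of the state.
- status.read_state(): the state, without advancing time (a new reading comes with each control period).
- read_camera(name): name is "side" or "top"; returns a dict with "color" (400x640x3 uint8, red, green, blue), "intrinsics" (3x3 intrinsics, pixels), "D" ([k1, k2, p1, p2, k3] as OpenCV has them; the pictures are not rectified), "world_from_camera" (4x4, takes a point from camera to world coordinates). Camera axes: x right, y up, looking along -z (the intrinsics and any distortion apply to the point x, -y, -z); pixel columns grow to the right and rows downward; lengths in m; the calibration is good to about 2 mm. A picture is of the moment at which its call begins. There is no depth.
- workorder.finish_job(): hands the job in; it is judged then, once.
Trained networks look in a picture, given as the dict that the camera call returned (one of the last four; its "shot" number tells which), for a name from the list of things; names that differ only in an ending like _2 or _b are one class to them, and where a whole thing is asked for, a point or a joint stands for the part that bears it (a point fixed in the world has none). Each returns a list of dicts, best first, with "score" (0 to 1); they miss things now and then, are a little off and sometimes report something else, mostly with a low value. They report only what shows in the picture. A call takes as long as a camera call. They do not tell look-alikes from the thing itself.
- masks_of(picture, name): "mask" (400x640 bool, what is visible of it) and "bbox" ([left, top, right, bottom] in pixels, round what is visible of it).
The state is a dict: "time": time; "q": joint angles; "joint_vel": joint speeds; "joint_torque": joint torques, N m; "tool_pos": TCP position; "tcp_rot": TCP orientation; "wrist_force": force on the tool from outside, world axes, zero at the start; "torque": the same for the moment, N m; "width": opening from 0.0 (shut) to 1.0 (fully open); "grip_force": force on a finger pad.
Only numpy, scipy, OpenCV 4.12 (cv2) and the standard library are available. Lean on these libraries where they do the work, as an engineer would, in place of code of your own. Each camera call takes 0.05 s, during which the arm holds its last target. There are 200 camera calls.

TASK

On the jeweller's bench, first turn the brass wing nut clockwise until it is fully tight, so that the clamp holds the three die plates. Then take the oblong steel punch (the flat one, not the round or the square one) out of the wooden rack, lift it over the upright plywood divider without touching the divider, and finish while still holding it, upright and still, with its foot about 1 cm above the die plate that has the oblong hole, centred on that hole and turned to match it. The punch must never touch the dies or the clamp, and the jars, the small steel block and the other punches are to be left as they stand.

Things in the scene. Friction and masses are not known exactly. Their poses are not given: they have to be found in the camera images.
- wing_nut (a joint): Captive brass wing nut of the die clamp, turning about a vertical stud: angle in rad, 0 = loosest, grows clockwise seen from above, 1.8 = hard stop = fully tight (above 1.7 counts as tight). It starts between 0.2 and 0.9, turns against a friction of about 0.08 N m, stays where it is left and does not rise or sink. When tight its wings lie along the long side (x) of the clamp.
- wing_nut_grip (a point): Point on the nut's axis at the height to grip it, 64 mm above the bench. The wings are one upright bar 46 mm long (along this frame's x), 10 mm thick (y) and 26 mm tall, from 48 to 74 mm above the bench; pinch them across the thickness. The clamp strap below has its top 38 mm above the bench.
- die_base: Clamp for the dies, fixed to the bench: dark steel base 176 x 112 mm, 10 mm thick, carrying the row of three die plates along its x (its -y side) and an aluminium strap with the wing nut (its +y side, nut axis at x 0, y +30 mm). Origin: centre of its underside, z up; its yaw varies.
- die_oblong: Steel die plate 50 x 50 x 20 mm with an oblong hole 32 x 16 mm, its long side along x; 16 mm deep. Fixed in one of three places in the clamp's row. Its top is 30 mm above the bench. Origin: centre of its underside.
- die_oblong_hole0 (a point): Centre of the oblong hole's mouth, in the top face of that die plate, 30 mm above the bench; x along the hole's long side, z up.
- die_round: Like die_oblong, but with a round hole of 28 mm diameter; not the target.
- die_square: Like die_oblong, but with a square hole of 24 mm; not the target.
- rack: Wooden punch rack 176 x 52 x 22 mm, fixed to the bench, with three square pockets 35 mm wide and 14 mm deep in a row along its x, 60 mm apart; the punches stand loosely upright in them. Origin: centre of its underside.
- punch_oblong: The oblong steel punch, 0.22 to 0.37 kg, 82 mm tall, standing in one of the rack's pockets. Origin: centre of its foot's underside (starts 8 mm above the bench), z up along the punch, x along its wide side. Foot 28 x 12 mm from 0 to 22 mm; body 34 x 18 mm (x, y) from 22 to 74 mm: pinch this across its 18 mm (y); head 28 x 12 mm up to 82 mm. Either way round (half a turn) fits the hole.
- punch_round: Round steel punch, 28 mm diameter, 82 mm tall, in another pocket of the rack; origin under its foot. Leave it standing.
- punch_square: Square steel punch, 26 x 26 mm, 82 mm tall, in another pocket of the rack; origin under its foot. Leave it standing.
- divider: Upright plywood divider between the rack and the clamp, fixed: 360 mm long (its x), 18 mm thick (its y), 110 mm tall. Origin: centre of its lower edge, on the bench.
- flux_jar: Amber jar with black lid and paper label, 48 mm diameter, 62 mm tall, loose; origin under its centre. Leave it alone.
- pickle_jar: Amber jar with black lid, 44 mm diameter, 55 mm tall, loose; origin under its centre. Leave it alone.
- bench_block: Small loose steel block 50 x 50 x 20 mm; origin under its centre. Leave it alone.
Things that resemble listed ones, but are neither listed nor needed, are in the scene too. There is more than one size of the die_base; the job needs the largest.

How it is judged:
On the way, in this order (a step that is already met when the one before it is completed fails the run):
1. the wing nut is fully tight (value of joint wing_nut above 1.7 rad), for 0.2 s.
2. the punch, held, passes above the divider (y of punch_oblong in the frame of divider between -0.05 and 0.05 m and x of punch_oblong in the frame of divider between -0.18 and 0.18 m and z of punch_oblong in the frame of divider above 0.11 m and contact force between punch_oblong and the fingers above 2 N), for 0.05 s.
3. the punch hovers just above the oblong hole, in line with it (value of joint wing_nut above 1.7 rad and z of punch_oblong in the frame of die_oblong_hole0 between 0.003 and 0.018 m and horizontal distance between punch_oblong and die_oblong_hole0 below 0.0045 m and angle between the x axis of punch_oblong and the x axis of die_oblong_hole0, either way round below 0.1 rad and angle between punch_oblong's own z axis and vertical below 0.09 rad and linear speed of punch_oblong below 0.01 m/s and angular speed of punch_oblong below 0.1 rad/s and contact force between punch_oblong and the fingers above 3 N and contact force between punch_oblong and die_oblong below 0.1 N and contact force between punch_oblong and die_round below 0.1 N and contact force between punch_oblong and die_square below 0.1 N and contact force between punch_oblong and die_base below 0.1 N), for 0.3 s.
At the end, for the whole second after the job is handed in: The wing nut is tight (above 1.7 rad). The oblong punch is held by the fingers, at rest, its foot 3 to 18 mm above the mouth of the oblong hole, centred within 4.5 mm, turned within 0.1 rad of the hole (either way round), upright within 0.09 rad, and touching neither the dies nor the clamp (all of step 3); the arm keeps its last pose, push and grip.
It fails at once if the divider is touched (over 1 N) (contact force between divider and punch_oblong above 1 N or contact force between divider and the arm above 1 N or contact force between divider and the fingers above 1 N).
It fails at once if the punch touches a die or the clamp (over 1 N) (contact force between punch_oblong and die_oblong above 1 N or contact force between punch_oblong and die_round above 1 N or contact force between punch_oblong and die_square above 1 N or contact force between punch_oblong and die_base above 1 N).
It fails at once if a jar, the small block or another punch is moved more than 20 mm or tipped (distance of any of punch_round, punch_square, flux_jar, pickle_jar, bench_block from where it was at the start of the episode above 0.02 m or angle between any of punch_round, punch_square, flux_jar, pickle_jar, bench_block's own z axis and vertical above 0.35 rad).
It also fails if it takes over 72 s, if anything falls off the work surface, if the arm or the gripper's body presses on something with over 40 N, if the wrist force passes 120 N, or if a joint passes its speed limit or range.

## Working session

There is one attempt and no reset: what is moved stays moved. The work goes in short steps, Python scripts to look and compute and a tool call to move; the robot and the scene stay as the last step left them, time stands still between calls to the robot, and variables do not carry over. Pictures are saved under pics/ and viewed, at most 10 in all, crops included, and the job is handed in when it is done.

Besides the shell and the picture viewer there is one more tool, called after "Call:" as name(argument=value, ...) on one line, values as JSON. drive_tool: Moves the arm, as the interface text tells. Its arguments: {"type":"object","properties":{"rows":{"type":"array"},"force":{"type":"number"}},"required":["rows"]}

```bash
mkdir -p pics; cat > h.py <<'E'
import numpy as np, cv2, pickle
from workcell import status, read_camera, workorder, masks_of
def cam(name):
    p=read_camera(name); return p
def proj(p,X):
    T=np.linalg.inv(p["world_from_camera"]); X=np.atleast_2d(np.array(X,float))
    c=X@T[:3,:3].T+T[:3,3]; c=c*[1,-1,-1]
    return cv2.projectPoints(c,np.zeros(3),np.zeros(3),np.array(p["intrinsics"],float),np.array(p["D"],float))[0][:,0]
def unproj(p,uv,z):
    uv=np.array(uv,float).reshape(-1,1,2)
    n=cv2.undistortPoints(uv,np.array(p["intrinsics"],float),np.array(p["D"],float))[:,0]
    d=np.c_[n[:,0],-n[:,1],-np.ones(len(n))]@p["world_from_camera"][:3,:3].T
    o=p["world_from_camera"][:3,3]
    return o+d*((z-o[2])/d[:,2])[:,None]
def save(n,img): cv2.imwrite("pics/"+n+".png",cv2.cvtColor(img,cv2.COLOR_RGB2BGR))
E
python3 - <<'E'
from h import *
for n in("top","side"):
    p=cam(n); save(n+"0",p["color"]); pickle.dump(p,open(n+"0.pkl","wb")); print(n,p["world_from_camera"].round(3).tolist(),p["intrinsics"],p["D"])
    for t in("wing_nut","die_base","die_oblong","rack","punch_oblong","divider","punch_square","punch_round"):
        print(t,[(round(float(m["score"]),2),np.array(m["bbox"]).round().tolist()) for m in masks_of(p,t)])
print(status.read_state())
E
```

```text
top [[0.006, 0.991, -0.136, 0.431], [-1.0, 0.007, 0.005, 0.047], [0.006, 0.136, 0.991, 0.976], [0.0, 0.0, 0.0, 1.0]] [[395.46909656   0.         321.64343801]
 [  0.         395.46909656 204.67953971]
 [  0.           0.           1.        ]] [-0.10006157  0.          0.          0.          0.        ]
wing_nut [(0.63, [241.0, 228.0, 260.0, 240.0]), (0.59, [167.0, 301.0, 187.0, 308.0])]
die_base [(0.97, [170.0, 272.0, 209.0, 333.0]), (0.64, [237.0, 194.0, 298.0, 272.0]), (0.63, [358.0, 264.0, 413.0, 323.0])]
die_oblong [(0.86, [260.0, 198.0, 282.0, 220.0]), (0.56, [443.0, 187.0, 464.0, 202.0]), (0.39, [418.0, 182.0, 457.0, 256.0]), (0.26, [434.0, 203.0, 455.0, 221.0])]
rack [(0.66, [416.0, 180.0, 456.0, 256.0])]
punch_oblong [(0.65, [429.0, 230.0, 445.0, 250.0])]
divider [(0.74, [327.0, 125.0, 342.0, 286.0])]
punch_square [(0.67, [442.0, 187.0, 465.0, 200.0]), (0.21, [434.0, 138.0, 455.0, 164.0])]
punch_round [(0.64, [433.0, 204.0, 454.0, 223.0])]
side [[0.956, 0.238, -0.174, 0.373], [-0.294, 0.738, -0.607, -0.622], [-0.016, 0.632, 0.775, 0.927], [0.0, 0.0, 0.0, 1.0]] [[459.8988292
[... 615 characters left out ...]
301.0, 367.0, 330.0])]
{'time': 0.9, 'q': array([-1.23688479e+00,  2.63852992e-01,  1.60399377e+00, -5.52567904e-06,
        1.27372991e+00, -3.69150028e-02]), 'joint_vel': array([-0.00036008,  0.00073619, -0.00042965,  0.00062213,  0.00029595,
       -0.00096157]), 'joint_torque': array([ 1.10465964e-03, -5.15041852e+01, -3.67734396e+01, -1.54005043e-04,
        5.78785366e-04, -1.02002332e-05]), 'tool_pos': array([ 0.24459385, -0.62911315,  0.2313148 ]), 'tcp_rot': array([ 3.08772945e+00,  5.79160634e-01, -4.49415413e-06]), 'wrist_force': array([ 0.71439846,  0.58259496, -0.49835821]), 'torque': array([-0.00610301,  0.04117566,  0.00948031]), 'grip_force': 0.0, 'width': 0.9995411964979594}
```

View pics/top0.png

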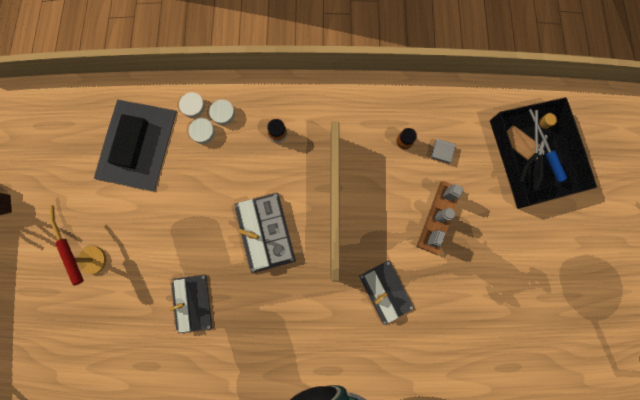

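View pics/side0.png

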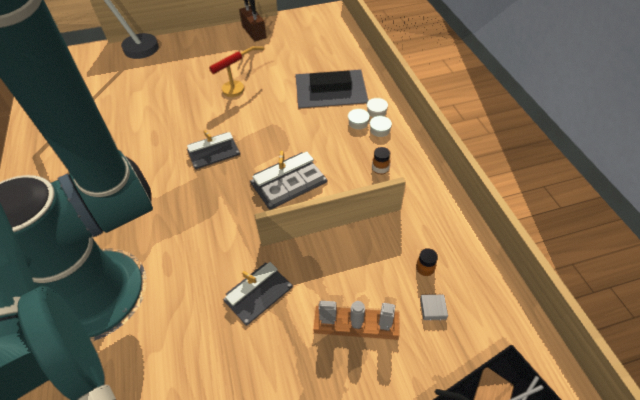

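The top view shows three clamps: the large one with die plates and a nut at (265,233), and small empty ones at (190,304) and (386,293). The rack is at (437,217) with punches at (452,193), (446,213) and (437,240), and the divider runs along column 335. I'll check the choice in one close crop.

```bash
python3 - <<'E'
from h import *
t=pickle.load(open("top0.pkl","rb"))["color"]; s=pickle.load(open("side0.pkl","rb"))["color"]
r=lambda a,x,y,w,h:cv2.resize(a[y:y+h,x:x+w],(400,300),interpolation=cv2.INTER_CUBIC)
save("crop1",np.vstack([np.hstack([r(t,215,185,107,80+0),r(t,395,180,107,80)]),np.hstack([r(s,240,140,100,75),r(s,305,280,107,80)])]))
E
```

```text
(no output)
```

View pics/crop1.png

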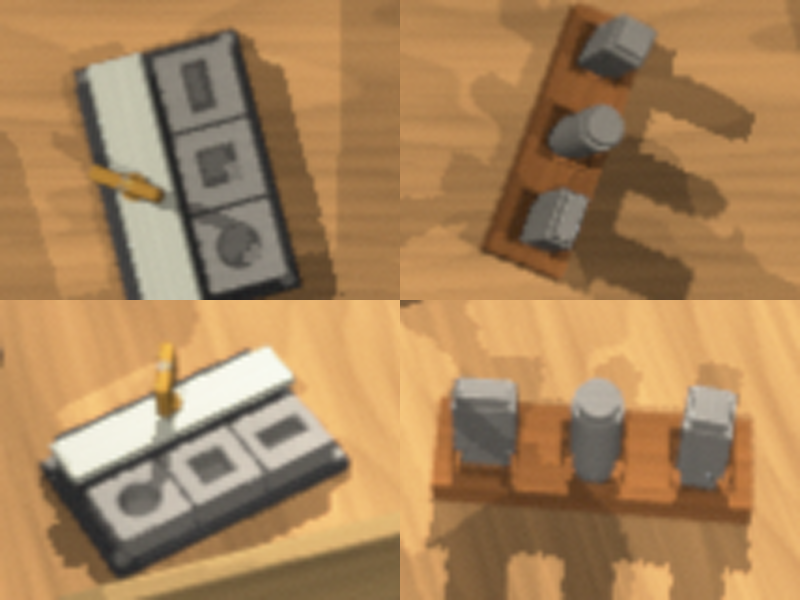

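The crop confirms the choices. The oblong hole is the far plate, at top (268,208). The oblong punch, with wide body and shoulders, is at top (437,240) and side (328,312); the square one is at top (452,193) and the round one at (446,213). Next I'll fit poses to the masks in both cameras.

```bash
cat >> h.py <<'E'
from scipy.optimize import minimize
def box(lx,ly,z0,z1,cx=0,cy=0): return np.array([[cx+a*lx/2,cy+b*ly/2,z] for a in(-1,1) for b in(-1,1) for z in(z0,z1)])
MM=1e-3
PARTS={"punch_oblong":[box(.028,.012,.022,.030),box(.034,.018,.030,.082),box(.028,.012,.082,.090)],
"die_oblong":[box(.05,.05,.01,.03)],"rack":[box(.176,.052,0,.022)],"divider":[box(.36,.018,0,.11)],
"wing_nut":[box(.046,.010,.048,.074)],"die_base":[box(.176,.112,0,.010),box(.15,.05,.01,.03,0,-.026)]}
def place(P,v): c,s=np.cos(v[2]),np.sin(v[2]); return P@np.array([[c,s,0],[-s,c,0],[0,0,1]])+[v[0],v[1],v[3] if len(v)>3 else 0]
def render(p,parts,v,S=4):
    m=np.zeros((400*S,640*S),np.uint8)
    for P in parts:
        h=cv2.convexHull(((proj(p,place(P,v))+.5)*S).round().astype(np.int32)); cv2.fillConvexPoly(m,h,1)
    return cv2.resize(m.astype(np.float32),(640,400),interpolation=cv2.INTER_AREA)
def fit(pm,parts,v0,step=(.006,.006,.15)):
    def f(v): return sum(np.abs(render(p,parts,v)-m).sum()/m.sum() for p,m in pm)
    v0=np.array(v0,float); b=None
    for _ in range(3):
        sim=np.vstack([v0]+[v0+np.eye(len(v0))[i]*step[i] for i in range(len(v0))])
        r=minimize(f,v0,method="Nelder-Mead",options=dict(initial_simplex=sim,xatol=1e-4,fatol=1e-4,maxiter=150)); v0=r.x; step=[-s/2 for s in step]
    return r.x,r.fun
E
cat > m1.py <<'E'
from h import *
P={n:cam(n) for n in("top","side")}
# expected (top pixel, z, yaw guess, side pixel)
G={"die_oblong":((270,208),.03,1.4,(310,175)),"rack":((437,217),.022,-1.9+3.14,(355,325)),"punch_oblong":((437,240),.06,1.2,(328,312)),"wing_nut":((250,235),.07,1.4,(283,158)),"divider":((335,205),.11,1.57,(328,213))}
R={}
for k,(uv,z,y,uv2) in G.items():
    x=unproj(P["top"],uv,z)[0]; pm={}
    for n,u in(("top",uv),("side",uv2)):
        c=[m for m in masks_of(P[n],k) if m["bbox"][0]-6<u[0]<m["bbox"][2]+6 and m["bbox"][1]-6<u[1]<m["bbox"][3]+6]
        if c: pm[n]=c[0]["mask"].astype(np.float32)
    best=None
    for y0 in ([y] if k!="wing_nut" else [.2,.8,1.4,2,2.6]):
        r=fit([(P[n],m) for n,m in pm.items()],PARTS[k],[x[0],x[1],y0])
        if best is None or r[1]<best[1]: best=r
    R[k]=best[0]
    print(k,best[0].round(4),round(best[1],2),{n:fit([(P[n],m)],PARTS[k],best[0])[0].round(4).tolist() for n,m in pm.items()})
# overlay
pickle.dump(R,open("R.pkl","wb"))
o=[]
for n,(a,b) in(("top",(225,180)),("side",(225,140))):
    im=cv2.resize(P[n]["color"],None,fx=3,fy=3,interpolation=cv2.INTER_CUBIC)
    for k in R:
        for Q in PARTS[k]:
            h=cv2.convexHull(((proj(P[n],place(Q,R[k]))+.5)*3).round().astype(np.int32)); cv2.polylines(im,[h],True,(255,0,0) if n else 0,1)
    o.append(im[b*3:b*3+ (270 if n=="top" else 600),a*3:a*3+750])
save("ov1",np.vstack(o)[:,:]) if 0 else save("ov1",cv2.resize(np.vstack(o),None,fx=.68,fy=.68))
E
python3 m1.py
```

```text
die_oblong [0.5552 0.174  1.8284] 0.16 {'top': [0.5552, 0.174, 1.8284], 'side': [0.5549, 0.1745, 1.8222]}
rack [ 0.5352 -0.2474  2.7561] 1.48 {'top': [0.5352, -0.2474, 2.7561], 'side': [0.5339, -0.2471, 2.764]}
punch_oblong [ 0.4799 -0.226  -0.3451] 0.23 {'top': [0.48, -0.2254, -0.3349], 'side': [0.4792, -0.2266, -0.3637]}
wing_nut [0.4882 0.2125 1.2228] 0.24 {'top': [0.4882, 0.2125, 1.2228]}
divider [0.4409 0.1068 1.4875] 2.96 {'top': [0.4408, 0.1092, 1.4955], 'side': [0.4427, 0.1109, 1.4712]}
```

View pics/ov1.png

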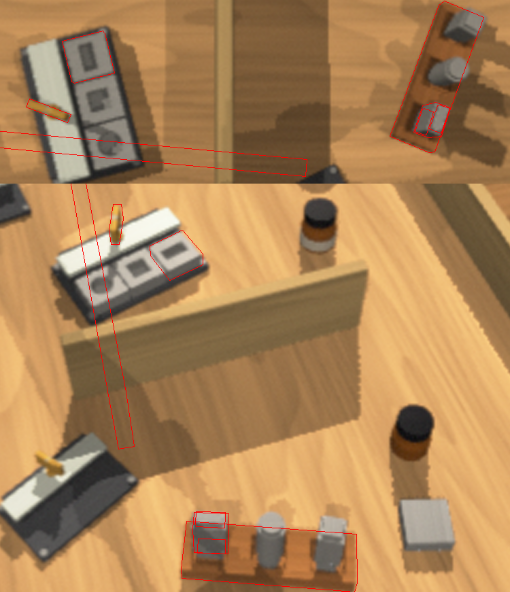

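The die plate, punch, nut and rack outlines sit on the objects. The divider start yaw was wrong, so I'll refit it along +x. The hole yaw is 1.828 − π/2 = 0.258. The nut has 0.965 rad left to turn, which puts it at about 0.835 now, inside the stated range.

```bash
cat > go.py <<'E'
import sys
from h import *
from scipy.spatial.transform import Rotation as Ro
x,y,z,yaw=map(float,sys.argv[1:5]); s=status.read_state(); R=Ro.from_rotvec(s["tcp_rot"])
d=R.inv().apply(np.array([x,y,z])-s["tool_pos"]); T=Ro.from_matrix(np.array([[np.cos(yaw),np.sin(yaw),0],[np.sin(yaw),-np.cos(yaw),0],[0,0,-1]]))
print("shift",d.round(4),"rows",np.abs(d).max()/.0417,"turn",np.degrees((R.inv()*T).as_rotvec()).round(2),"t",s["time"],"tcp",s["tool_pos"].round(4),"yaw",np.arctan2(R.as_matrix()[1,0],R.as_matrix()[0,0]).round(4),"w",s["width"],s["grip_force"])
E
python3 - <<'E'
from h import *
P=pickle.load(open("top0.pkl","rb"))
print("div top corners",unproj(P,[(331,122),(340,122),(331,281),(340,281)],.11).round(3).tolist())
E
python3 go.py .48 -.2 .231 1.223
```

```text
div top corners [[0.741, 0.023, 0.11], [0.741, 0.002, 0.11], [0.384, 0.022, 0.11], [0.384, 0.002, 0.11]]
shift [ 3.749e-01 -3.146e-01  3.000e-04] rows 8.99028295622074 turn [ -0.    -0.   -48.83] t 1.5 tcp [ 0.2446 -0.6291  0.2313] yaw 0.3708 w 1.002142560732955 0.0
```

Call:
drive_tool(rows=[[0,0,0,0.04,-0.034,0,0.6],[0,0,0,0.04,-0.034,0,0.6],[0,0,0,0.04,-0.034,0,0.6],[0,0,0,0.04,-0.034,0,0.6],[0,0,0,0.04,-0.034,0,0.6],[0,0,0,0.04,-0.034,0,0.6],[0,0,0,0.04,-0.034,0,0.6],[0,0,0,0.04,-0.034,0,0.6]], force=40)

```text
time: 2.17
tool_pos: [0.4036, -0.3341, 0.2316]
tcp_rot: [3.087, 0.578, 0.001]
wrist_force: [1.1, 0.1, 0.4]
width: 0.598
grip_force: 0.0
```

```bash
python3 go.py .488 .2125 .20 1.223
```

```text
shift [ 0.2765 -0.479   0.0314] rows 11.487969494524137 turn [ 5.000e-02 -1.000e-02 -4.885e+01] t 2.1667 tcp [ 0.4036 -0.3341  0.2316] yaw 0.3703 w 0.5983797733939797 0.0
```

Call:
drive_tool(rows=[[0,0,0,0.022,-0.038,0,0.6],[0,0,0,0.022,-0.038,0,0.6],[0,0,0,0.022,-0.038,0,0.6],[0,0,0,0.022,-0.038,0,0.6],[0,0,0,0.022,-0.038,0,0.6],[0,0,0,0.022,-0.038,0,0.6],[0,0,0,0.022,-0.038,0,0.6],[0,0,0,0.022,-0.038,0,0.6]])

```text
time: 2.83
tool_pos: [0.4541, -0.0045, 0.2318]
tcp_rot: [3.087, 0.579, 0.002]
wrist_force: [1.6, 0.3, 0.6]
width: 0.602
grip_force: 0.0
```

Call:
drive_tool(rows=[[0,0,-7,0,0,0,0.6],[0,0,-7,0,0,0,0.6],[0,0,-7,0,0,0,0.6],[0,0,-7,0,0,0,0.6],[0,0,-7,0,0,0,0.6],[0,0,-7,0,0,0,0.6],[0,0,-6.8,0,0,0,0.6],[0,0,0,0,0,0,0.6]])

```text
time: 3.5
tool_pos: [0.4543, -0.0064, 0.2315]
tcp_rot: [2.57, 1.807, 0.001]
wrist_force: [0.1, -0.1, 1.0]
width: 0.596
grip_force: 0.0
```

```bash
python3 go.py .488 .2125 .12 1.223
```

```text
shift [ 0.2174 -0.0424  0.1115] rows 5.213872154879733 turn [ 0.02 -0.01  0.14] t 3.5 tcp [ 0.4543 -0.0064  0.2315] yaw 1.2255 w 0.5960855693903054 0.0
```

Call:
drive_tool(rows=[[0,0,0,0.031,-0.006,0,0.6],[0,0,0,0.031,-0.006,0,0.6],[0,0,0,0.031,-0.006,0,0.6],[0,0,0,0.031,-0.006,0.02,0.6],[0,0,0,0.031,-0.006,0.03,0.6],[0,0,0,0.031,-0.006,0.03,0.6],[0,0,0,0.031,-0.006,0.03,0.6],[0,0,0,0,0,0,0.6]])

```text
time: 4.17
tool_pos: [0.4846, 0.2106, 0.1189]
tcp_rot: [-2.57, -1.8, 0.013]
wrist_force: [-1.5, 0.1, -0.1]
width: 0.601
grip_force: 0.0
```

```bash
python3 go.py .488 .2125 .046 1.223
python3 - <<'E'
from h import *
p=cam("side"); R=pickle.load(open("R.pkl","rb"))
im=cv2.resize(p["color"],None,fx=4,fy=4,interpolation=cv2.INTER_CUBIC)
for Q in PARTS["wing_nut"]: cv2.polylines(im,[cv2.convexHull(((proj(p,place(Q,R["wing_nut"]))+.5)*4).astype(np.int32))],True,(255,0,0),1)
save("nut",im[400:900,880:1480])
E
```

```text
shift [0.0033 0.0031 0.0729] rows 1.7479020080092478 turn [-0.45  0.25 -0.06] t 4.1667 tcp [0.4846 0.2106 0.1189] yaw 1.2219 w 0.6010502478455867 0.0
```

View pics/nut.png

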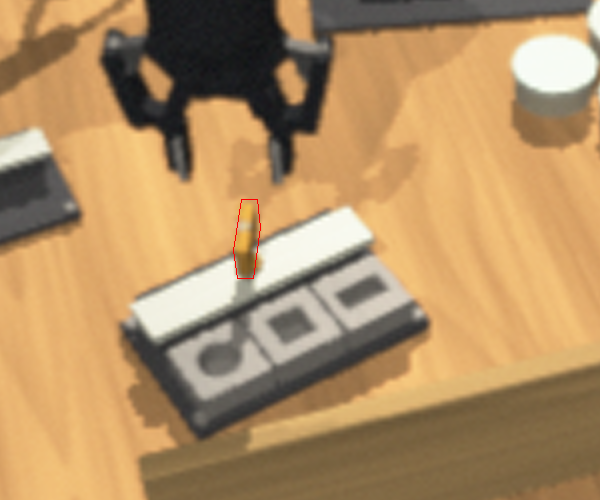

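The picture shows the nut model sitting on the nut at crop (247,240), and the open fingers straddling it at (180,175) and (282,175). I'll lower the gripper and pinch.

Call:
drive_tool(rows=[[0,0,0,0.003,0.003,0.02,0.6],[0,0,0,0,0,0.02,0.6],[0,0,0,0,0,0.02,0.6],[0,0,0,0,0,0.012,0.6],[0,0,0,0,0,0,0.6],[0,0,0,0,0,0,0],[0,0,0,0,0,0,0],[0,0,0,0,0,0,0]], force=40)

```text
time: 4.88
tool_pos: [0.4902, 0.2108, 0.055]
tcp_rot: [-2.571, -1.796, 0.003]
wrist_force: [-22.7, 11.9, 17.1]
width: 0.186
grip_force: 12.2
```

Call:
drive_tool(rows=[[0,0,0,0,0,0,0],[0,0,0,0,0,0,0],[0,0,0,0,0,0,0]])

```text
time: 5.13
tool_pos: [0.4873, 0.2118, 0.0551]
tcp_rot: [-2.568, -1.795, 0.009]
wrist_force: [-17.8, 7.7, 15.5]
width: 0.108
grip_force: 42.8
```

```bash
python3 go.py .488 .2125 .046 .2576; python3 -c "
from h import *
s=status.read_state();print(s['wrist_force'],s['torque'],s['width']*85)"
```

```text
shift [0.0009 0.0005 0.0091] rows 0.21821795623087858 turn [-0.51  0.27 55.15] t 5.1333 tcp [0.4873 0.2118 0.0551] yaw 1.2202 w 0.10828607284228174 42.77568340301514
[-17.75364208   7.6914541   15.52441125] [ 1.29707851  2.98593527 -0.02422624] 9.204316191593948
```

Call:
drive_tool(rows=[[0,0,0,0,0,0,0.4],[0,0,0,0,0,0,0.4],[0,0,0,0,0,0,0.4],[0,0,0,0,0,0,0.4]])

```text
time: 5.47
tool_pos: [0.493, 0.2096, 0.0541]
tcp_rot: [2.572, 1.802, 0.003]
wrist_force: [0.4, -0.4, 0.4]
width: 0.397
grip_force: 0.0
```

```bash
python3 go.py .488 .2125 .046 1.223; python3 -c "
from h import *
s=status.read_state();print(s['wrist_force'],s['torque'],s['width']*85)"
```

```text
shift [ 0.001  -0.0057  0.0081] rows 0.1940913929104961 turn [ 0.1  -0.06 -0.04] t 5.4667 tcp [0.493  0.2096 0.0541] yaw 1.2222 w 0.3972914867000857 0.0
[ 0.39265801 -0.36000653  0.40813421] [ 0.02248839 -0.01814318  0.01930258] 33.769776369507284
```

The free gripper reads z 0.054 and 6 mm to one side. The descent rows were cut short by the speed limit, so I'll correct and grip again.

Call:
drive_tool(rows=[[0,0,0,0.001,-0.003,0.003,0.4],[0,0,0,0,-0.003,0.003,0.4],[0,0,0,0,0,0.002,0.4],[0,0,0,0,0,0,0.4]])

```text
time: 5.8
tool_pos: [0.4858, 0.2122, 0.0442]
tcp_rot: [-2.572, -1.803, 0.003]
wrist_force: [0.6, -0.1, 0.3]
width: 0.4
grip_force: 0.0
```

Call:
drive_tool(rows=[[0,0,0,0,0,0,0],[0,0,0,0,0,0,0],[0,0,0,0,0,0,0],[0,0,0,0,0,0,0],[0,0,0,0,0,0,0],[0,0,0,0,0,0,0]])

```text
time: 6.3
tool_pos: [0.4872, 0.2123, 0.0452]
tcp_rot: [2.572, 1.803, 0.001]
wrist_force: [2.5, -2.5, -2.8]
width: 0.112
grip_force: 43.4
```

```bash
python3 go.py .488 .2125 .046 .2576; python3 -c "
from h import *
s=status.read_state();print(s['wrist_force'],s['torque'],s['width']*85)"
```

```text
shift [ 0.0004  0.0007 -0.0008] rows 0.01959369146869534 turn [ 4.000e-02 -3.000e-02  5.529e+01] t 6.3 tcp [0.4872 0.2123 0.0452] yaw 1.2225 w 0.11155208126437838 43.36526691913605
[ 2.49164981 -2.49751186 -2.75512451] [-0.29739021 -0.39835728 -0.06693411] 9.481926907472163
```

The grip is clean. Now I'll turn the nut clockwise, which is +z in the tool frame.

Call:
drive_tool(rows=[[0,0,5,0,0,0,0],[0,0,6,0,0,0,0],[0,0,6,0,0,0,0],[0,0,6,0,0,0,0],[0,0,6,0,0,0,0],[0,0,6,0,0,0,0],[0,0,6,0,0,0,0],[0,0,5,0,0,0,0]])

```text
time: 6.97
tool_pos: [0.4875, 0.212, 0.0452]
tcp_rot: [3.073, 0.647, 0.002]
wrist_force: [4.5, -3.5, -4.0]
width: 0.109
grip_force: 43.2
```

Call:
drive_tool(rows=[[0,0,4,0,0,0,0],[0,0,3,0,0,0,0],[0,0,1,0,0,0,0],[0,0,0,0,0,0,0],[0,0,0,0,0,0,0]])

```text
time: 7.38
tool_pos: [0.4876, 0.212, 0.0452]
tcp_rot: [3.11, 0.438, 0.002]
wrist_force: [4.0, -4.0, -3.7]
width: 0.109
grip_force: 43.2
```

```bash
python3 go.py .488 .2125 .046 .2576; python3 -c "
from h import *
s=status.read_state();print(s['wrist_force'],s['torque'],s['width']*85)"
```

```text
shift [ 0.0005 -0.0004 -0.0008] rows 0.019082389562125705 turn [ 0.06 -0.08  1.29] t 7.3833 tcp [0.4876 0.212  0.0452] yaw 0.2801 w 0.10929952585117086 43.19667398929596
[ 3.97934232 -4.01141988 -3.72529643] [-0.51700091 -0.68681588 -0.09306123] 9.290459697349524
```

Call:
drive_tool(rows=[[0,0,1,0,0,0,0],[0,0,1,0,0,0,0],[0,0,1,0,0,0,0],[0,0,0,0,0,0,0],[0,0,0,0,0,0,0]])

```text
time: 7.8
tool_pos: [0.4876, 0.2119, 0.0452]
tcp_rot: [3.119, 0.361, 0.003]
wrist_force: [4.1, -3.9, -3.3]
width: 0.109
grip_force: 47.6
```

```bash
python3 go.py .488 .2125 .046 .2576; python3 -c "
from h import *
s=status.read_state();print(s['wrist_force'],s['torque'],s['width']*85)"
```

```text
shift [ 0.0005 -0.0005 -0.0008] rows 0.01890698843830983 turn [ 0.1  -0.09 -1.54] t 7.8 tcp [0.4876 0.2119 0.0452] yaw 0.2307 w 0.10939554522551427 47.63225555419922
[ 4.12971675 -3.92107588 -3.27905277] [-0.48670342 -0.6678308   0.79007263] 9.298621344168714
```

The torque jumped to 0.79 N m, so the nut is at the hard stop. I'll release, rise and check the nut.

Call:
drive_tool(rows=[[0,0,-1.5,0,0,0,0.1],[0,0,0,0,0,0,0.5],[0,0,0,0,0,0,0.5],[0,0,0,0,0,0,0.5],[0,0,0,0,0,-0.02,0.6],[0,0,0,0,0,-0.03,0.6],[0,0,0,0,0,-0.04,0.6],[0,0,0,0,0,-0.04,0.6]])

```text
time: 8.47
tool_pos: [0.4851, 0.2124, 0.1755]
tcp_rot: [3.116, 0.397, -0.005]
wrist_force: [0.9, 1.5, -0.5]
width: 0.598
grip_force: 0.0
```

Call:
drive_tool(rows=[[0,0,0,0,0,-0.03,0.6],[0,0,0,0,0,-0.03,0.6],[0,0,0,0,0.03,0,0.6],[0,0,0,0,0.04,0,0.6],[0,0,0,0,0.04,0,0.6],[0,0,0,0,0.04,0,0.6],[0,0,0,0,0.04,0,0.6],[0,0,0,0,0.04,0,0.6]])

```text
time: 9.13
tool_pos: [0.5444, -0.0114, 0.2355]
tcp_rot: [-3.116, -0.398, -0.001]
wrist_force: [1.1, 0.5, 0.3]
width: 0.6
grip_force: 0.0
```

```bash
python3 go.py .48 -.226 .15 -.345; cat > nut.py <<'E'
from h import *
R=pickle.load(open("R.pkl","rb"))
for n in("top","side"):
    p=cam(n); u=proj(p,[.488,.2125,.064])[0]
    for m in masks_of(p,"wing_nut"):
        b=m["bbox"]
        if abs((b[0]+b[2])/2-u[0])<12 and abs((b[1]+b[3])/2-u[1])<12:
            r=min((fit([(p,m["mask"].astype(np.float32))],PARTS["wing_nut"],[.488,.2125,y]) for y in(.26,.8,1.2)),key=lambda r:r[1]); print(n,m["score"],r)
E
python3 nut.py
```

```text
shift [-0.1162  0.1916  0.0854] rows 4.593570862561293 turn [-4.000e-02 -2.000e-02  3.432e+01] t 9.1333 tcp [ 0.5444 -0.0114  0.2355] yaw 0.2539 w 0.6000432704833338 0.0
top 0.58 (array([0.48786429, 0.21141852, 0.29589614]), np.float64(0.3617021143436432))
side 0.48 (array([0.48662642, 0.21308397, 0.74544511]), np.float64(1.0361841917037964))
```

Call:
drive_tool(rows=[[0,0,7,0,0.02,0,0.6],[0,0,7,0,0.02,0,0.6],[0,0,7,0,0.02,0,0.6],[0,0,7,0,0.02,0,0.6],[0,0,6.3,0,0.02,0,0.6],[0,0,0,0,0,0,0.6]])

```text
time: 9.83
tool_pos: [0.5447, -0.1092, 0.2351]
tcp_rot: [3.093, -0.545, -0.001]
wrist_force: [-0.0, 0.5, 0.5]
width: 0.595
grip_force: 0.0
```

```bash
python3 go.py .48 -.226 .15 -.345
```

```text
shift [-0.0209  0.1318  0.0852] rows 3.160210629379778 turn [ 0.05  0.03 -0.21] t 9.8333 tcp [ 0.5447 -0.1092  0.2351] yaw -0.3487 w 0.5948423319498924 0.0
```

Call:
drive_tool(rows=[[0,0,0,-0.004,0.026,0,0.6],[0,0,0,-0.004,0.026,0,0.6],[0,0,0,-0.004,0.026,0.01,0.6],[0,0,0,-0.004,0.026,0.02,0.6],[0,0,0,-0.004,0.027,0.025,0.6],[0,0,0,0,0,0.025,0.6],[0,0,0,0,0,0,0.6]])

```text
time: 10.42
tool_pos: [0.4785, -0.2223, 0.1499]
tcp_rot: [-3.091, 0.537, 0.014]
wrist_force: [-1.5, -0.5, -0.3]
width: 0.6
grip_force: 0.0
```

```bash
python3 go.py .48 -.226 .046 -.345
python3 - <<'E'
from h import *
R=pickle.load(open("R.pkl","rb"))
p=cam("side")
im=cv2.resize(p["color"],None,fx=4,fy=4,interpolation=cv2.INTER_CUBIC)
for Q in PARTS["punch_oblong"]: cv2.polylines(im,[cv2.convexHull(((proj(p,place(Q,R["punch_oblong"]))+.5)*4).astype(np.int32))],True,(255,0,0),1)
save("pu",im[960:1400,1180:1660])
E
```

```text
shift [0.0037 0.0033 0.1039] rows 2.490455587950205 turn [-0.13  0.55  0.06] t 10.4167 tcp [ 0.4785 -0.2223  0.1499] yaw -0.3439 w 0.6003912792919517 0.0
```

View pics/pu.png

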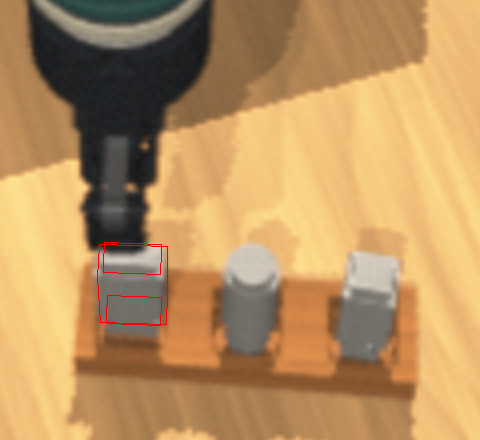

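The model outline matches the oblong punch at crop (132,285), and the gripper is above it. I'll lower in small steps.

Call:
drive_tool(rows=[[0,0,0,0.002,0.002,0.01,0.6],[0,0,0,0.002,0.001,0.015,0.6],[0,0,0,0,0,0.015,0.6],[0,0,0,0,0,0.015,0.6],[0,0,0,0,0,0.01,0.6],[0,0,0,0,0,0,0.6]])

```text
time: 10.97
tool_pos: [0.4849, -0.2279, 0.089]
tcp_rot: [-3.095, 0.536, 0.003]
wrist_force: [-1.8, 0.3, 0.5]
width: 0.6
grip_force: 0.0
```

```bash
python3 go.py .48 -.226 .046 -.345
```

```text
shift [-0.0052 -0.0001  0.043 ] rows 1.0304138366394828 turn [-0.03  0.12  0.13] t 10.9667 tcp [ 0.4849 -0.2279  0.089 ] yaw -0.3428 w 0.6001232024640548 0.0
```

Call:
drive_tool(rows=[[0,0,0,-0.005,0,0.01,0.6],[0,0,0,0,0,0.01,0.6],[0,0,0,0,0,0.01,0.6],[0,0,0,0,0,0.01,0.6],[0,0,0,0,0,0,0.6],[0,0,0,0,0,0,0.6]])

```text
time: 11.47
tool_pos: [0.4795, -0.2272, 0.0491]
tcp_rot: [-3.094, 0.539, 0.003]
wrist_force: [0.2, -0.9, 0.1]
width: 0.599
grip_force: 0.0
```

```bash
python3 go.py .48 -.226 .046 -.345
```

```text
shift [ 0.     -0.0013  0.0031] rows 0.07491960293763135 turn [-0.02  0.12  0.01] t 11.4667 tcp [ 0.4795 -0.2272  0.0491] yaw -0.3449 w 0.5994998616610946 0.0
```

Call:
drive_tool(rows=[[0,0,0,0,-0.0013,0.003,0.6],[0,0,0,0,0,0,0.3],[0,0,0,0,0,0,0],[0,0,0,0,0,0,0],[0,0,0,0,0,0,0],[0,0,0,0,0,0,0],[0,0,0,0,0,0,0]], force=60)

```text
time: 12.05
tool_pos: [0.4812, -0.2266, 0.0477]
tcp_rot: [3.095, -0.539, 0.002]
wrist_force: [0.1, -0.4, 2.5]
width: 0.2
grip_force: 58.8
```

Call:
drive_tool(rows=[[0,0,0,0,0,0,0],[0,0,0,0,0,-0.005,0],[0,0,0,0,0,-0.01,0],[0,0,0,0,0,-0.01,0],[0,0,0,0,0,-0.01,0],[0,0,0,0,0,-0.01,0],[0,0,0,0,0,0,0]])

```text
time: 12.63
tool_pos: [0.4827, -0.2274, 0.0954]
tcp_rot: [3.093, -0.539, 0.008]
wrist_force: [0.5, -0.4, -3.5]
width: 0.205
grip_force: 58.4
```

```bash
python3 go.py .57 -.1 .2 .2576; python3 -c "
from h import *
s=status.read_state();print(s['wrist_force'],s['torque'],s['width']*85)"
```

```text
shift [ 0.0396 -0.1493 -0.1045] rows 3.581122345972239 turn [  0.13  -0.27 -34.51] t 12.6333 tcp [ 0.4827 -0.2274  0.0954] yaw -0.3448 w 0.20498229983747326 58.43585193157196
[ 0.52616737 -0.3918798  -3.45724971] [-0.05683168 -0.02267296  0.01285879] 17.423495486185228
```

The punch is held at a width of 17.4 mm with 3.5 N of weight. I'll lift it and check the grip.

Call:
drive_tool(rows=[[0,0,0,0,0,-0.015,0],[0,0,0,0,0,-0.02,0],[0,0,0,0,0,-0.02,0],[0,0,0,0,0,-0.02,0],[0,0,0,0,0,-0.02,0],[0,0,0,0,0,-0.015,0],[0,0,0,0,0,0,0],[0,0,0,0,0,0,0]])

```text
time: 13.3
tool_pos: [0.4814, -0.2267, 0.2031]
tcp_rot: [3.094, -0.539, 0.004]
wrist_force: [0.2, 0.5, -4.2]
width: 0.2
grip_force: 58.7
```

Call:
drive_tool(rows=[[0,0,-5,0,-0.01,0,0],[0,0,-5,0,-0.01,0,0],[0,0,-5,0,-0.01,0,0],[0,0,-5,0,-0.01,0,0],[0,0,-5,0,-0.01,0,0],[0,0,-5,0,-0.01,0,0],[0,0,-4.5,0,0,0,0],[0,0,0,0,0,0,0]])

```text
time: 13.97
tool_pos: [0.4869, -0.1665, 0.1999]
tcp_rot: [-3.113, -0.407, 0.005]
wrist_force: [0.2, -0.4, -2.8]
width: 0.203
grip_force: 58.9
```

```bash
python3 go.py .555 .174 .205 .2576; cat > pose.py <<'E'
from h import *
from scipy.spatial.transform import Rotation as Ro
import sys
s=status.read_state(); x,y,z=s["tool_pos"]; M=Ro.from_rotvec(s["tcp_rot"]).as_matrix(); yaw=np.arctan2(M[1,0],M[0,0])
parts=[box(.028,.012,0,.022),box(.034,.018,.022,.05)]
pm=[]
for n in("top","side"):
    p=cam(n); u=proj(p,[x,y,z])[0]
    for m in masks_of(p,"punch_oblong"):
        b=m["bbox"]
        if abs((b[0]+b[2])/2-u[0])<25 and abs((b[1]+b[3])/2-u[1])<25: print(n,m["score"],b,m["mask"].sum(),u.round()); pm.append((p,m["mask"].astype(np.float32))); break
    im=cv2.resize(p["color"],None,fx=4,fy=4,interpolation=cv2.INTER_CUBIC)
    for Q in parts: cv2.polylines(im,[cv2.convexHull(((proj(p,place(Q,[x,y,yaw,z-.039]))+.5)*4).astype(np.int32))],True,(255,0,0),1)
    a,b=(u*4).astype(int); save(sys.argv[1]+n,im[max(b-200,0):b+240,max(a-190,0):a+190])
save(sys.argv[1],np.hstack([cv2.resize(cv2.cvtColor(cv2.imread(f"pics/{sys.argv[1]}{n}.png"),cv2.COLOR_BGR2RGB),(380,440)) for n in("top","side")]))
for q in pm: print(fit([q],parts,[x,y,yaw,z-.039],(.004,.004,.1,.004)))
E
python3 pose.py air
```

```text
shift [ 0.1534 -0.3115 -0.0049] rows 7.470381559593345 turn [-0.13  0.17  0.15] t 13.9667 tcp [ 0.4869 -0.1665  0.1999] yaw 0.2602 w 0.2033755085223516 58.94116938114166
side 0.63 [311.9, 240.9, 330.0, 262.1] 195 [321. 247.]
(array([ 0.48474676, -0.16346416,  0.31167718,  0.15806358]), np.float64(1.3041666746139526))
```

View pics/air.png

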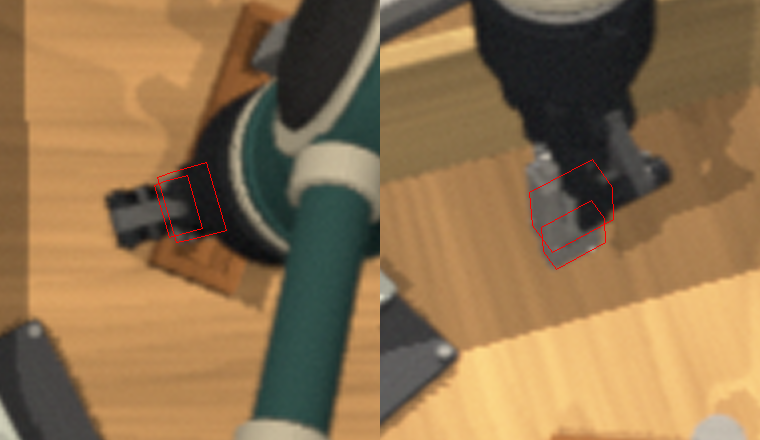

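The held punch's foot fits the model (side crop (555,250)), with its foot 39 mm below the TCP. I'll now cross the divider with the foot at about 160 mm.

Call:
drive_tool(rows=[[0,0,0,0.007,-0.015,-0.005,0],[0,0,0,0.012,-0.025,0,0],[0,0,0,0.012,-0.025,0,0],[0,0,0,0.012,-0.025,0,0],[0,0,0,0.012,-0.025,0,0],[0,0,0,0.012,-0.025,0,0],[0,0,0,0.012,-0.025,0,0],[0,0,0,0.012,-0.025,0,0]])

```text
time: 14.83
tool_pos: [0.528, 0.0404, 0.207]
tcp_rot: [3.116, 0.4, -0.0]
wrist_force: [0.6, 0.9, -3.1]
width: 0.203
grip_force: 59.2
```

Call:
drive_tool(rows=[[0,0,0,0.012,-0.025,0,0],[0,0,0,0.012,-0.025,0,0],[0,0,0,0.012,-0.025,0,0],[0,0,0,0.012,-0.025,0,0],[0,0,0,0.008,-0.015,0,0],[0,0,0,0,0,0,0],[0,0,0,0,0,0,0]])

```text
time: 15.42
tool_pos: [0.5528, 0.1653, 0.2067]
tcp_rot: [3.115, 0.404, -0.001]
wrist_force: [0.2, -1.0, -3.3]
width: 0.198
grip_force: 59.3
```

```bash
python3 go.py .5552 .1742 .11 .2576
```

```text
shift [ 0.0047 -0.0081  0.0967] rows 2.318322660448721 turn [0.03 0.05 0.03] t 15.4167 tcp [0.5528 0.1653 0.2067] yaw 0.2581 w 0.19835901001435394 59.28680241107941
```

Call:
drive_tool(rows=[[0,0,0,0.002,-0.003,0.01,0],[0,0,0,0.0015,-0.003,0.015,0],[0,0,0,0.001,-0.002,0.015,0],[0,0,0,0,0,0.015,0],[0,0,0,0,0,0.015,0],[0,0,0,0,0,0.015,0],[0,0,0,0,0,0,0],[0,0,0,0,0,0,0]])

```text
time: 16.08
tool_pos: [0.5538, 0.1724, 0.1205]
tcp_rot: [3.115, 0.4, -0.006]
wrist_force: [0.7, -0.1, -3.8]
width: 0.202
grip_force: 59.3
```

```bash
python3 go.py .5552 .1742 .080 .2576; python3 pose.py over
```

```text
shift [ 0.002  -0.0014  0.0405] rows 0.9705656010306251 turn [ 0.01  0.21 -0.11] t 16.0833 tcp [0.5538 0.1724 0.1205] yaw 0.2557 w 0.2015210987447684 59.271286725997925
side 0.6 [298.1, 136.7, 318.8, 162.6] 230 [309. 148.]
(array([ 0.55672771,  0.19369374, -0.23891671,  0.06298917]), np.float64(0.539130449295044))
```

View pics/over.png

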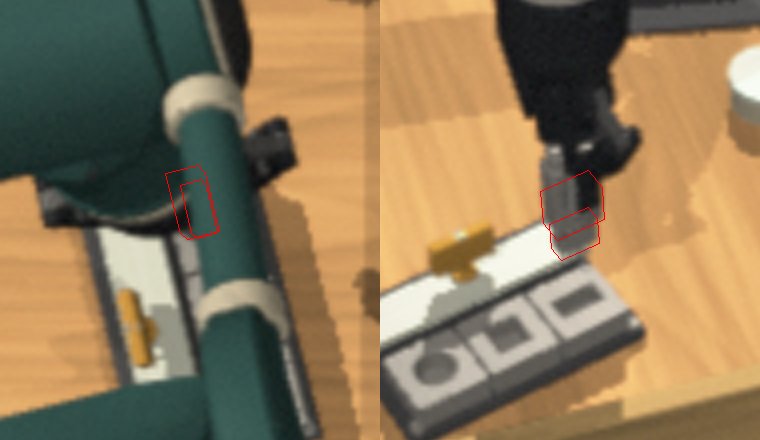

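The side view shows the nut wings lying along the strap at crop (460,250), so the nut is tight. The punch foot at (575,240) matches its model, above the oblong plate. Now I'll make the final slow descent.

Call:
drive_tool(rows=[[0,0,0,0.001,-0.001,0.005,0],[0,0,0,0.001,0,0.005,0],[0,0,0,0,0,0.005,0],[0,0,0,0,0,0.005,0],[0,0,0,0,0,0.005,0],[0,0,0,0,0,0.005,0],[0,0,0,0,0,0,0],[0,0,0,0,0,0,0]])

```text
time: 16.95
tool_pos: [0.5563, 0.1751, 0.0914]
tcp_rot: [3.115, 0.403, -0.002]
wrist_force: [0.4, -0.2, -4.1]
width: 0.202
grip_force: 59.4
```

```bash
python3 go.py .5552 .1742 .079 .2576
```

```text
shift [-0.0012  0.0006  0.0124] rows 0.2981204204847076 turn [ 0.    0.08 -0.01] t 16.95 tcp [0.5563 0.1751 0.0914] yaw 0.2574 w 0.20180740345493853 59.354177713394165
```

Call:
drive_tool(rows=[[0,0,0,-0.001,0.0005,0.003,0],[0,0,0,0,0,0.003,0],[0,0,0,0,0,0.003,0],[0,0,0,0,0,0.003,0],[0,0,0,0,0,0,0],[0,0,0,0,0,0,0],[0,0,0,0,0,0,0],[0,0,0,0,0,0,0]])

```text
time: 17.62
tool_pos: [0.5562, 0.1745, 0.0804]
tcp_rot: [-3.116, -0.403, -0.001]
wrist_force: [-0.1, 0.6, -4.5]
width: 0.206
grip_force: 59.4
```

```bash
python3 go.py .5552 .1742 .079 .2576; cat > fin.py <<'E'
from h import *
from scipy.spatial.transform import Rotation as Ro
s=status.read_state(); x,y,z=s["tool_pos"]; M=Ro.from_rotvec(s["tcp_rot"]).as_matrix(); yaw=np.arctan2(M[1,0],M[0,0]); print(s["joint_vel"].round(3))
p=cam("side"); im=cv2.resize(p["color"],None,fx=8,fy=8,interpolation=cv2.INTER_CUBIC)
D=[(box(.028,.012,0,.022),[x,y,yaw,z-.039],(255,0,0)),(box(.034,.018,.022,.05),[x,y,yaw,z-.039],(255,0,0)),(box(.05,.05,.01,.03),[.5552,.1742,.2576],(0,255,0)),(box(.032,.016,.03,.03),[.5552,.1742,.2576],(0,0,255))]
for Q,v,c in D: cv2.polylines(im,[cv2.convexHull(((proj(p,place(Q,v))+.5)*8).astype(np.int32))],True,c,1)
u=(proj(p,[x,y,.05])[0]*8).astype(int); save("fin",im[u[1]-240:u[1]+240,u[0]-280:u[0]+280])
E
python3 fin.py
```

```text
shift [-0.001   0.0001  0.0014] rows 0.03319062426945879 turn [-0.   -0.02 -0.01] t 17.6167 tcp [0.5562 0.1745 0.0804] yaw 0.2574 w 0.2059094683698976 59.35368061065674
[ 0.    -0.002 -0.001  0.001  0.002 -0.003]
```

View pics/fin.png

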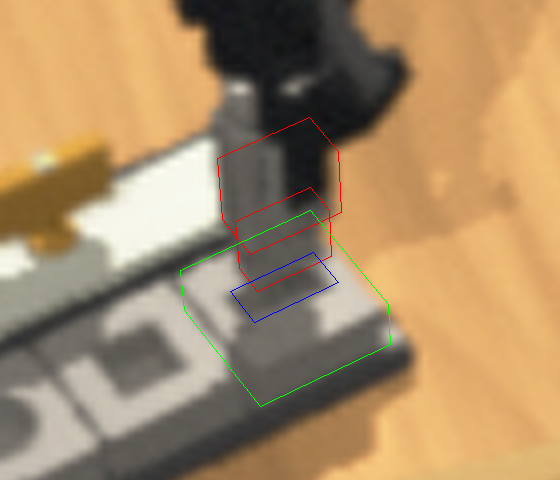

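The side view shows the plate (green) and hole (blue) outlines on the real ones, with the foot (red) above the hole at crop (285,240) and parallel to it. The offset is about 1 mm, the foot is about 11 mm above the plate and the arm is at rest, so I'm handing in.

```bash
python3 -c "
from workcell import workorder
print(workorder.finish_job())"
```

```text
the job is handed in; nothing more can be done
None
```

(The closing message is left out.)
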